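# Set a copper coupon under the inspection magnifier

## Task

Pick up the copper test coupon and lay it gently, without dropping it, flat and squarely inside the blue outline on the white stage of the inspection stand. Then swing the magnifier arm round until its lens is centred over the coupon, and leave it there. Leave the other two coupons, the jar and the bottle where they are.

Things in the scene. Friction and masses are not known exactly. Their poses are not given: they have to be found in the camera images.
- stand: Inspection stand, fixed to the bench: grey base plate 310 x 120 x 12 mm carrying a white stage 85 mm (x) by 110 mm (y), top face 30 mm above the bench. Origin on the bench under the stage's centre; x points from the stage to the steel post, whose axis is 170 mm away; y is the long direction of the stage.
- stage_top (a point): Centre of the stage's top face, 30 mm above the bench; axes as the stand. A blue outline printed round it is 46 mm (x) by 76 mm (y) inside: the coupon lies in it with its 60 mm length along y.
- magnifier (a joint): Hinge of the magnifier arm about the vertical post, in rad: 0 when the lens is exactly over the stage's centre, growing as the lens swings aside towards the stand's +y (clockwise seen from above); range -0.6 to 1.6. It is stiff (about 0.25 N m of friction) and stays where it is left.
- lens (a point): Centre of the magnifier's round lens, 149 mm above the bench and 170 mm from the hinge axis. Black ring of 92 mm outer diameter, from z = 142 to 156 mm; clear disc inside.
- knob (a point): Orange upright knob on the magnifier arm, 105 mm from the hinge axis on the line from hinge to lens: a round post 20 mm in diameter from z = 155 to 195 mm; this point is on its axis at z = 178 mm. Pinch it from above or push it sideways. The arm under it is 18 mm wide, its top at z = 155 mm.
- hinge (a point): Point on the magnifier's vertical hinge axis at the lens's height (149 mm). The post is 24 mm thick, the magnifier's hub on it 36 mm thick with its top at z = 162 mm.
- copper_coupon: Copper-coloured metal test coupon, about 80 g, 60 x 30 x 5 mm, lying flat on the bench; origin at the centre of its underside, x along its 60 mm length, y across its 30 mm width, z up.
- blue_coupon: Blue plastic coupon, to be left alone, 60 x 30 x 5 mm, lying flat on the bench; origin at the centre of its underside, x along its 60 mm length, y across its 30 mm width, z up.
- white_coupon: White ceramic coupon, to be left alone, 60 x 30 x 5 mm, lying flat on the bench; origin at the centre of its underside, x along its 60 mm length, y across its 30 mm width, z up.
- jar: White jar with red lid, 64 mm in diameter and 85 mm tall, standing on the bench; origin at the centre of its underside.
- amber_bottle: Amber bottle with blue cap, 60 mm in diameter and 130 mm tall, standing on the bench; origin at the centre of its underside.
Mind the look-alikes: they are no part of the job. Of the things like the copper_coupon, leave any that is pink; of the rest the larger one is meant.

How it is judged (in metres and radians):
On the way, in this order (a step that is already met when the one before it is completed fails the run):
1. the copper coupon lies released inside the outline on the stage (x of copper_coupon in the frame of stand between -0.009 and 0.009 m and y of copper_coupon in the frame of stand between -0.009 and 0.009 m and z of copper_coupon in the frame of stand between 0.027 and 0.033 m and angle between the x axis of copper_coupon and the y axis of stand, either way round below 0.25 rad and angle between the z axis of copper_coupon and the z axis of stand, either way round below 0.06 rad and contact force between the fingers and copper_coupon below 0.1 N and linear speed of copper_coupon below 0.02 m/s), for 0.2 s.
2. the magnifier's lens is centred over the coupon (horizontal distance between lens and copper_coupon below 0.015 m and velocity of joint magnifier between -0.03 and 0.03 rad/s), for 0.2 s.
At the end, for the whole second after the job is handed in: The copper coupon lies flat on the stage, released and at rest, its centre within 9 mm of the outline's centre in each direction and its length within 0.25 rad of the outline's, and the centre of the lens stands at rest within 15 mm horizontally of the coupon's centre (all of step 1 and all of step 2); the robot touches nothing.
It fails at once if a bystander (other coupon, jar, bottle) is moved by more than 20 mm or the jar or bottle tipped (distance of any of blue_coupon, white_coupon, jar, amber_bottle from where it was at the start of the episode above 0.02 m or angle between any of jar, amber_bottle's own z axis and vertical above 0.4 rad).
It fails at once if the copper coupon is dropped or thrown (faster than 0.5 m/s out of the fingers) (linear speed of copper_coupon above 0.5 m/s and contact force between the fingers and copper_coupon below 0.05 N).
It also fails if it takes over 59 s, if anything falls off the work surface, if the arm or the gripper's body presses on something with over 40 N, if the wrist force passes 120 N, or if a joint passes its speed limit or range.

## Robot

A 7-joint arm with a two-finger parallel gripper is mounted at the origin on the work surface. World frame = base frame: x ahead of the robot, y to its left, z up, the work surface at z = 0. Lengths are in mm, angles in rad, forces in N, time in s.
With the tool pointing down it reaches from about 400 to 875 mm from the base axis. Payload 4.4 kg.
Tool frame: the origin (TCP) lies at the very end of the fingers, on their centre line; the grasp point (between the pads) lies 19 mm behind it; z points along the fingers, x is the direction in which the jaws open and shut, and the axes are right-handed (so a half turn about z gives the same grasp; the last joint's range is limited). The gripper opens to 85 mm and grips with 20 to 120 N. Pads are 22 mm wide; open, the fingers measure 114 mm over their backs; the gripper's body (76 mm by 85 mm) begins 54 mm behind the grasp point. The pads swing forward as they close: fully open they stand 13 mm farther back than shut.
Start: joints at [1.191, 0.628, 0.038, 1.517, -0.027, 0.996, -0.02], TCP at [200.667, -618.264, 231.313] pointing down, gripper open.
Joint ranges: [-3.06, 3.06], [-0.37, 2.12], [-1.25, 1.32], [0.18, 2.47], [-1.1, 4.24], [0.23, 1.98], [-2.94, 2.94]. Speed limits (rad/s): [2.57, 2.57, 3.14, 3.14, 3.14, 3.14, 3.14].

## Interface

Orientations are given as [roll, pitch, yaw] about the fixed x, y, z axes, in that order (R = Rz(yaw) Ry(pitch) Rx(roll)).
In Python, from cell import * gives the robot as it stands. The module is installed in compiled form; this text tells all that it offers.
- The arm moves only by the tool play_rows, never from a script. Its argument "targets" is a list of rows, each an object with "slide": the shift along the tool's x, y, z in mm, a list of three; "turn": the turn, a rotation vector about the tool's x, y, z in degrees, a list of three; "hand": the finger opening in mm, from 0 to 85.4. A call has 1 to 5 rows; each row shifts and turns the commanded pose from where the row before left it, along the tool's axes as they then stand; what a row does not reach is not made up. A row lasts 1/8 s, in which the tool goes at most 62.5 mm and 10.7 degrees, less where a joint would pass 70% of its speed; a pose out of reach is approached as far as the arm can. A call is refused whole if a number of a shift passes 62.5 or a number of a turn 10.7, either way. A call with a gripper value outside its range is refused whole. The fingers move at their own pace and stop on an object; the grip force is fixed at half the most. Time passes only in rows, so rows that do not move let the fingers close. It gives the time, the measured TCP pose, the force and the opening at its end, in the units of the state.
- read_state(): the state, without advancing time (a new reading comes with each control period).
- get_image(name): name is "scene" or "top"; returns (picture, depth): 420x560x3 uint8, blue, green, red; 420x560 float32, mm along the optical axis (not along the pixel's ray), 0 where there is no reading.
- calibration(name): a dict with "K" (3x3 intrinsics, pixels), "D" ([k1, k2, p1, p2, k3] as OpenCV has them; the pictures are not rectified), "R" (3x3) and "t" (3): a world point X has camera coordinates R X + t. Camera axes: x right, y down, z forward; pixel columns grow to the right and rows downward; lengths in mm; the calibration is good to about 2 mm. A picture is of the moment at which its call begins. calibration takes no time and is no camera call.
- finish_job(): hands the job in, once; it reports no verdict.
The state is a dict: "clock": time; "qpos": joint angles; "qd": joint speeds; "tau": joint torques, N m; "eef_pos": TCP position; "tool_rot": TCP orientation; "force": force on the tool from outside, world axes, zero at the start; "torque": the same for the moment, N m; "width": finger opening in mm.
Only numpy, scipy, OpenCV 4.12 (cv2) and the standard library are available. Lean on these libraries where they do the work, as an engineer would, in place of code of your own. Each camera call takes 0.05 s, during which the arm holds its last target.

## Working session

There is one attempt and no reset: what is moved stays moved. The work goes in short steps, Python scripts to look and compute and a tool call to move; the robot and the scene stay as the last step left them, time stands still between calls to the robot, and variables do not carry over. Pictures are saved under pics/ and viewed, and the job is handed in when it is done.

Besides the shell and the picture viewer there is one more tool, called as name(argument=value, ...), one argument or row to a line, values as JSON. play_rows: Moves the arm, as the interface text tells. Its arguments: {"type":"object","properties":{"targets":{"type":"array"}},"required":["targets"]}

```bash
mkdir -p pics
python3 - <<'E'
from cell import *
import cv2,numpy as np
s=read_state();print({k:np.round(v,3).tolist() for k,v in s.items()})
for n in("scene","top"):
    im,d=get_image(n);cv2.imwrite(f"pics/{n}0.png",im);np.save(f"{n}0.npy",d)
    c=calibration(n);print(n,{k:np.round(v,3).tolist() for k,v in c.items()}, -np.array(c["R"]).T@c["t"])
E
```

```text
{'clock': 0.0, 'qpos': [1.191, 0.629, 0.038, 1.518, -0.027, 0.996, -0.02], 'qd': [-0.0, 0.001, 0.001, -0.002, -0.001, 0.0, 0.001], 'tau': [-0.0, -56.34, 1.226, -19.345, 0.011, 0.01, 0.0], 'eef_pos': [200.477, -617.664, 230.4], 'tool_rot': [3.142, 0.002, -1.257], 'force': [0.222, 0.032, 0.328], 'torque': [-0.035, 0.035, 0.026], 'width': 85.279}
scene {'K': [[391.14, 0.0, 274.414], [0.0, 391.14, 210.691], [0.0, 0.0, 1.0]], 'D': [-0.099, 0.0, 0.0, 0.0, 0.0], 'R': [[-0.852, 0.524, -0.007], [0.414, 0.664, -0.622], [-0.321, -0.533, -0.783]], 't': [581.482, -64.309, 967.186]} [832.48753719 253.59187164 721.36094238]
top {'K': [[463.01, 0.0, 286.337], [0.0, 463.01, 211.69], [0.0, 0.0, 1.0]], 'D': [-0.013, 0.0, 0.0, 0.0, 0.0], 'R': [[-0.007, -1.0, 0.011], [-0.991, 0.006, -0.137], [0.137, -0.012, -0.991]], 't': [-150.112, 603.368, 932.559]} [ 469.25152131 -142.53659319 1007.83912205]
```

View pics/scene0.png

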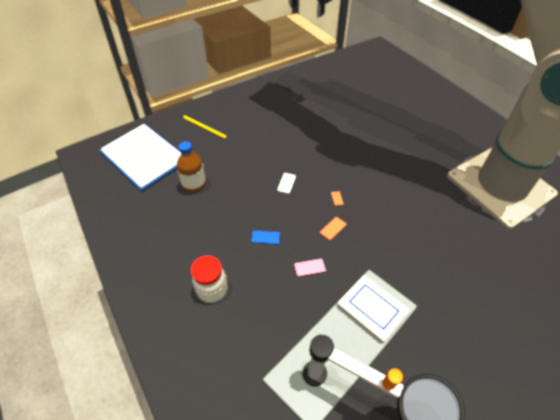

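View pics/top0.png

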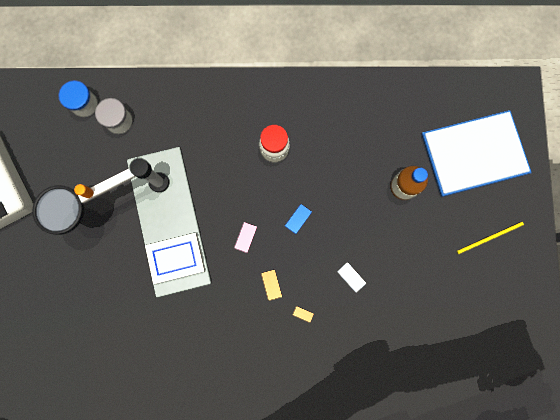

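The top picture shows these coupon-like things: pink (246,237), larger copper (272,285), smaller copper (303,314), blue (298,218) and white (351,277). In the scene picture they are pink (310,267), larger copper (333,229) and smaller copper (337,198). I choose the larger copper one, at top (272,285) and scene (333,229). The stage is at top (175,258), and the magnifier is swung aside with its knob at (83,190).

```bash
cat > h.py <<'E'
import cv2,numpy as np
from cell import *
def und(n,p):
    c=calibration(n);p=np.asarray(p,float).reshape(-1,1,2)
    u=cv2.undistortPoints(p,np.array(c["K"]),np.array(c["D"])).reshape(-1,2)
    R=np.array(c["R"]);t=np.array(c["t"])
    return -R.T@t,(np.c_[u,np.ones(len(u))])@R
def plane(n,p,z):
    o,d=und(n,p);return o+d*((z-o[2])/d[:,2])[:,None]
def tri(pa,pb):
    o1,d1=und("top",pa);o2,d2=und("scene",pb);out=[]
    for a,b in zip(d1,d2):
        A=np.c_[a,-b];s=np.linalg.lstsq(A,o2-o1,rcond=None)[0]
        P,Q=o1+s[0]*a,o2+s[1]*b;out.append(np.r_[(P+Q)/2,np.linalg.norm(P-Q)])
    return np.array(out)
def blobs(im,lo,hi,amin=40,roi=None):
    m=cv2.inRange(cv2.cvtColor(im,cv2.COLOR_BGR2HSV),lo,hi)
    if roi: 
        k=np.zeros_like(m);x0,y0,x1,y1=roi;k[y0:y1,x0:x1]=1;m=m*k
    cs=[c for c in cv2.findContours(m,cv2.RETR_EXTERNAL,cv2.CHAIN_APPROX_NONE)[0] if cv2.contourArea(c)>=amin]
    return m,cs
def cen(c):
    M=cv2.moments(c);return [M["m10"]/M["m00"],M["m01"]/M["m00"]]
E
python3 - <<'E'
from h import *
T=cv2.imread("pics/top0.png");S=cv2.imread("pics/scene0.png")
for n,im in(("top",T),("scene",S)):
    for nm,lo,hi in(("orange",(5,70,120),(25,255,255)),("blue",(100,100,80),(125,255,255)),("pink",(140,20,120),(180,120,255))):
        m,cs=blobs(im,lo,hi)
        for c in cs: 
            r=cv2.minAreaRect(c);print(n,nm,np.round(cen(c),1),cv2.contourArea(c),np.round(r[1],1),np.round(r[2],1),np.round(plane(n,[cen(c)],5)[0],1))
a=cv2.resize(T[200:340,130:370],None,fx=3,fy=3,interpolation=cv2.INTER_CUBIC)
cv2.imwrite("pics/crop1.png",a)
b=cv2.resize(S[180:420,260:480],None,fx=2.5,fy=2.5,interpolation=cv2.INTER_CUBIC)
cv2.imwrite("pics/crop2.png",b)
for p in((272,285),(303,314),(246,237)): print(T[p[1],p[0]],cv2.cvtColor(T,cv2.COLOR_BGR2HSV)[p[1],p[0]])
E
```

```text
top orange [302.5 314.3] 135.0 [19.6 10. ] 23.6 [ 387.3 -187.1    5. ]
top orange [270.1 280.9] 246.0 [28.9 14.6] 76.0 [ 458.2 -118.5    5. ]
top orange [ 81.1 190.6] 124.5 [19.1 11.3] 45.0 [656.8 295.9   5. ]
top orange [410.8 181.8] 352.0 [27.1 23.8] 47.5 [ 672.9 -430.6    5. ]
top blue [173.8 257.9] 945.5 [25.  40.3] 76.0 [508.4  88.6   5. ]
top blue [297.9 218.6] 372.0 [14.5 27.9] 35.5 [ 592.3 -179.4    5. ]
top blue [419.8 174.4] 156.0 [14. 14.] 90.0 [ 689.6 -451.4    5. ]
top blue [476.  152.8] 6067.0 [67.5 96.3] 75.3 [ 738.4 -580.3    5. ]
top blue [73.5 94.8] 686.5 [29. 30.] 90.0 [877.2 325.1   5. ]
top pink [244.8 229.3] 52.5 [14.2 28.5] 18.4 [569.3 -63.8   5. ]
scene orange [392.3 378.5] 315.5 [17.7 24.7] 45.0 [560.4 201.6   5. ]
scene orange [332.7 227.9] 354.5 [14.8 26.9] 45.0 [ 452.7 -122.1    5. ]
scene orange [336.8 197.8] 142.5 [16.8 10.4] 71.6 [ 390.5 -188.5    5. ]
scene orange [478.6 187.6] 712.5 [66.1 45.5] 57.7 [ 63.1 -25.5   5. ]
scene orange [188.8 161.4] 286.0 [16.4 23.8] 74.7 [ 642.7 -493.7    5. ]
scene orange [204.5 126.3] 189.5 [48.3  4.9] 26.0 [ 546.8 -602.1    5. ]
scene orange [247.5  38. ] 7645.5 [110. 218.] 90.0 [ 193.2 -987.3    5. ]
scene orange [122.4  55.3] 695.0 [123.9   9.3] 72.6 [  628.9 -1135.      5. ]
scene orange [53.9 80.3] 17402.5 [180. 133.] 90.0 [  880.8 -1119.6     5. ]
scene blue [265.5 236.9] 350.0 [28.8 13.6] 3.8 [ 594.5 -181.2    5. ]
scene blue [139.6 174.7] 168.5 [78.3 30.9] 12.8 [ 770.7 -517.8    5. ]
scene blue [184.7 146.6] 124.0 [12. 13.] 90.0 [ 629.2 -552.8    5. ]
scene pink [309.5 266.9] 424.0 [15.3 31.5] 79.7 [555.2 -66.5   5. ]
[147 235 253] [ 25 107 253]
[149 236 252] [ 25 104 252]
[248 236 253] [159  17 253]
```

View pics/crop1.png

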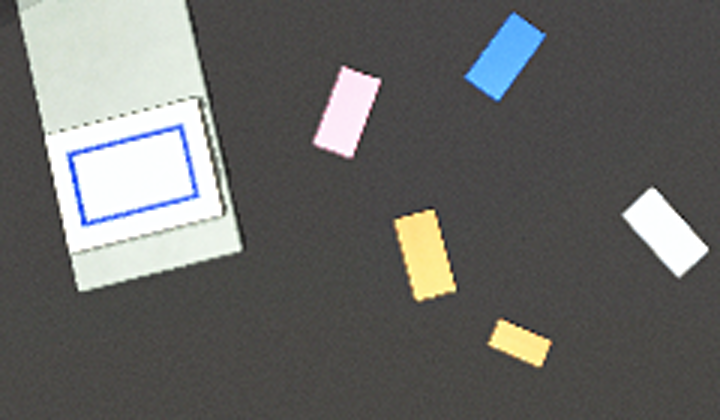

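View pics/crop2.png

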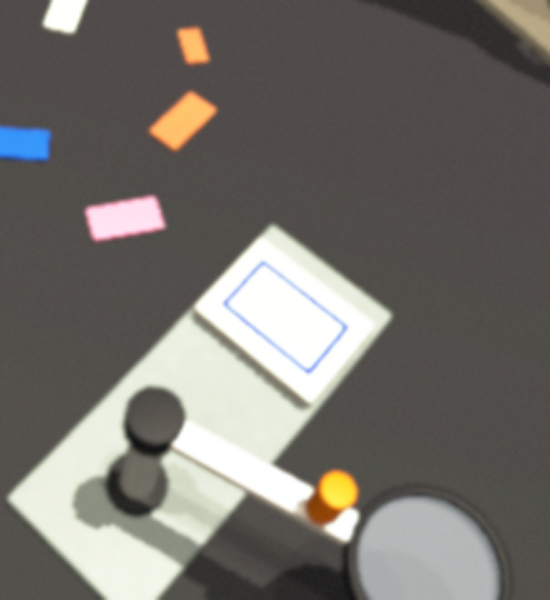

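The crop confirms the choice: the copper coupon at top (272,285) is clearly larger than the one at (303,314), and both differ from the pink one. Next I measure corners in both views.

```bash
cat > m1.py <<'E'
from h import *
import itertools
def quad(im,lo,hi,roi,up=4):
    x0,y0,x1,y1=roi
    b=cv2.resize(im[y0:y1,x0:x1],None,fx=up,fy=up,interpolation=cv2.INTER_CUBIC)
    m,cs=blobs(b,lo,hi);c=max(cs,key=cv2.contourArea)
    h=cv2.convexHull(c)
    q=cv2.approxPolyN(h,4,ensure_convex=True).reshape(-1,2).astype(float)
    f=lambda p:(np.asarray(p)+.5)/up-.5+[x0,y0]
    return f(q),f(cen(h))
def match(qa,qb,z):
    A=plane("top",qa,z)[:,:2];B=plane("scene",qb,z)[:,:2]
    p=min(itertools.permutations(range(4)),key=lambda p:np.linalg.norm(A-B[list(p)]))
    return qa,qb[list(p)]
def rep(nm,qa,qb,z):
    qa,qb=match(qa,qb,z);P=tri(qa,qb)
    print(nm,"corners\n",P.round(1),"mean",P.mean(0).round(1))
    for k,q in(("top",qa),("scene",qb)):
        X=plane(k,q,z);print("  ",k,"plane",X.mean(0).round(1),[ (round(float(np.linalg.norm(e)),1),round(float(np.degrees(np.arctan2(e[1],e[0]))),1)) for e in np.roll(X,-1,0)-X])
E
python3 - <<'E'
from m1 import *
T=cv2.imread("pics/top0.png");S=cv2.imread("pics/scene0.png")
qa,_=quad(T,(5,50,120),(32,255,255),(255,262,290,306));qb,_=quad(S,(5,70,120),(25,255,255),(312,210,356,246))
rep("copper",qa,qb,5)
qa,_=quad(T,(100,60,80),(125,255,255),(150,236,198,280));qb,_=quad(S,(100,40,80),(125,255,255),(345,280,403,333))
rep("outline",qa,qb,30)
# knob top & hub top & lens
ka=[];
for n,im,roi in(("top",T,(70,178,95,202)),("scene",S,(380,365,406,392))):
    m,cs=blobs(im,(8,150,120),(25,255,255),20,roi);c=max(cs,key=cv2.contourArea);print(n,cv2.boundingRect(c),cen(c))
E
```

```text
copper corners
 [[ 425.8 -145.5    9.7    2.5]
 [ 415.7 -112.9    6.3    1. ]
 [ 477.1  -97.7    1.     1.9]
 [ 486.6 -130.5    3.8    6.5]] mean [ 451.3 -121.6    5.2    3. ]
   top plane [ 450.3 -120.8    5. ] [(32.6, 105.4), (62.4, 14.8), (32.1, -76.0), (61.6, -164.7)]
   scene plane [ 452.  -122.6    5. ] [(37.0, 104.8), (67.3, 14.5), (37.0, -74.5), (67.7, -165.5)]
outline corners
 [[492.2  34.2  28.8   3.3]
 [472.2 116.2  30.    4.1]
 [524.7 129.1  31.4   3.8]
 [544.7  47.6  30.2   1.8]] mean [508.5  81.8  30.1   3.2]
   top plane [507.4  83.1  30. ] [(85.0, 103.8), (54.3, 14.0), (85.1, -76.0), (54.6, -166.1)]
   scene plane [509.6  80.7  30. ] [(83.7, 104.1), (53.3, 13.8), (82.9, -76.2), (53.0, -165.3)]
top (74, 184, 19, 14) [80.96186440677967, 190.49858757062145]
scene (383, 368, 20, 22) [392.5774739583333, 377.953125]
```

Run:
```python
from h import *
T=cv2.imread("pics/top0.png");S=cv2.imread("pics/scene0.png")
cv2.imwrite("pics/c3.png",np.hstack([cv2.resize(T[140:240,25:185],None,fx=5,fy=5,interpolation=cv2.INTER_NEAREST)]))
cv2.imwrite("pics/c4.png",cv2.resize(S[325:420,290:470],None,fx=4,fy=4,interpolation=cv2.INTER_NEAREST))
```

```text
(no output)
```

View pics/c3.png

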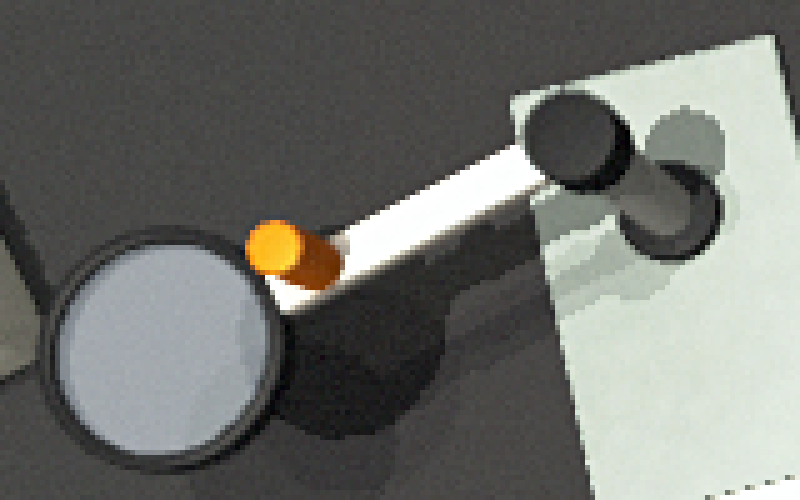

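View pics/c4.png

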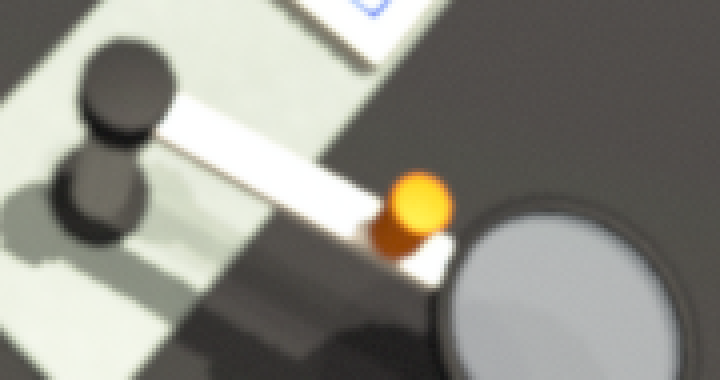

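Run:
```python
from h import *
P=tri([[79.9,189.1],[138.8,167.1]],[[394.9,375.6],[321.9,346.6]]);print(P.round(1))
print(plane("top",[[79.9,189.1]],195),plane("scene",[[394.9,375.6]],195),plane("top",[[138.8,167.1]],162),plane("scene",[[321.9,346.6]],162),plane("top",[[57.6,209.4]],156))
a=np.radians(13.9);x=np.array([np.cos(a),np.sin(a)]);y=np.array([-x[1],x[0]]);O=np.array([508.5,81.8])
H=O+170*x
for nm,p in(("knob",P[0,:2]),("hub",P[1,:2]),("lens",plane("top",[[57.6,209.4]],156)[0,:2])):
    d=p-H;print(nm,"stand",((p-O)@x).round(1),((p-O)@y).round(1),"r",np.hypot(*d).round(1),"ang",np.arctan2(d@y,-d@x).round(3))
print("H",H,"knob goal",H-105*x)
```

```text
[[625.3 215.2 192.4   2.5]
 [673.7 122.7 156.7   3. ]]
[[623.99505442 215.06353957 195.        ]] [[627.19350597 214.45959574 195.        ]] [[671.38532839 122.05211165 162.        ]] [[676.26144441 122.88692677 162.        ]] [[593.38497659 271.5288781  156.        ]]
knob stand 145.4 101.4 r 104.4 ang 1.333
hub stand 170.2 -0.0 r 0.2 ang -3.021
lens stand 128.0 163.8 r 169.1 ang 1.32
H [673.52180187 122.63876722] knob goal [571.5965713   97.41482276]
```

play_rows(
  targets=[
    {"slide":[-39.5,-39,0],"turn":[0,0,0],"hand":45},
    {"slide":[-39.5,-39,0],"turn":[0,0,0],"hand":45},
    {"slide":[-39.5,-39,0],"turn":[0,0,0],"hand":45},
    {"slide":[-39.5,-39,0],"turn":[0,0,0],"hand":45},
    {"slide":[-39.5,-39,0],"turn":[0,0,0],"hand":45},
  ],
)

```text
clock: 0.72
eef_pos: [325.8, -368.4, 231.2]
tool_rot: [-3.141, 0.0, -1.257]
force: [0.9, 0.2, -0.1]
width: 45.2
```

```bash
cat > go.py <<'E'
import sys
from h import *
from scipy.spatial.transform import Rotation as Ro
def go(x,y,z,yawdeg):
    s=read_state();R=Ro.from_euler("xyz",s["tool_rot"])
    d=R.inv().apply(np.array([x,y,z])-s["eef_pos"])
    G=Ro.from_euler("xyz",[np.pi,0,np.radians(yawdeg)])
    print("t",s["clock"],"pos",np.round(s["eef_pos"],1),"rot",np.degrees(s["tool_rot"]).round(2),"F",np.round(s["force"],1),"w",round(float(s["width"]),1))
    print("slide",d.round(1),"turn",np.degrees((R.inv()*G).as_rotvec()).round(1),"q",np.round(s["qpos"],2))
if __name__=="__main__": go(*map(float,sys.argv[1:]))
E
python3 go.py 451.2 -121.7 100 -75.35
```

```text
t 0.725 pos [ 325.8 -368.4  231.2] rot [-1.7999e+02  1.0000e-02 -7.2020e+01] F [ 0.9  0.2 -0.1] w 45.2
slide [-195.9 -195.4  131.2] turn [-0.   0.   3.3] q [ 0.77  0.4   0.03  1.95 -0.01  0.79 -0.45]
```

play_rows(
  targets=[
    {"slide":[-39,-39,20],"turn":[0,0,0],"hand":45},
    {"slide":[-39,-39,20],"turn":[0,0,0],"hand":45},
    {"slide":[-39,-39,20],"turn":[0,0,0],"hand":45},
    {"slide":[-39,-39,20],"turn":[0,0,0],"hand":45},
    {"slide":[-39,-39,20],"turn":[0,0,3.3],"hand":45},
  ],
)

```text
clock: 1.35
eef_pos: [451.1, -123.1, 130.6]
tool_rot: [-3.141, -0.0, -1.316]
force: [0.7, -0.4, -0.2]
width: 45.1
```

```bash
python3 - <<'E'
from h import *
im,d=get_image("scene");cv2.imwrite("pics/s1.png",im)
im,d=get_image("top");cv2.imwrite("pics/t1.png",im)
E
python3 go.py 451.2 -121.7 30 -75.35
```

```text
t 1.45 pos [ 452.3 -117.1  129.5] rot [179.97   0.24 -74.69] F [-1.2  0.  -0.4] w 44.7
slide [ 4.5  2.3 99.5] turn [0.  0.2 0.7] q [ 0.17  0.54  0.03  2.11 -0.04  0.49 -1.07]
```

View pics/s1.png

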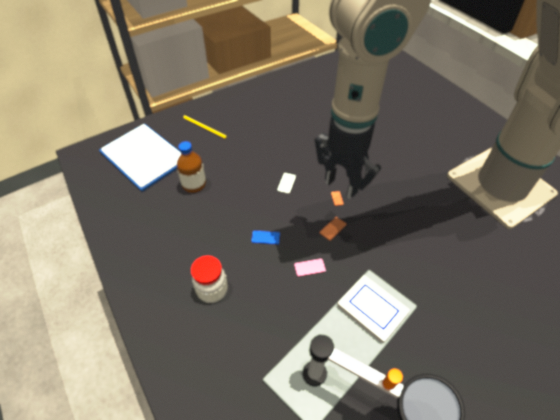

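The scene picture shows the gripper above the copper coupon, which is at (333,228) in its shadow. I descend to just above it and let the arm settle.

play_rows(
  targets=[
    {"slide":[0,0,35],"turn":[0,0,0],"hand":45},
    {"slide":[0,0,35],"turn":[0,0,0],"hand":45},
    {"slide":[0,0,0],"turn":[0,0,0],"hand":45},
    {"slide":[0,0,0],"turn":[0,0,0],"hand":45},
  ],
)

```text
clock: 1.95
eef_pos: [450.8, -125.0, 62.1]
tool_rot: [-3.141, -0.0, -1.315]
force: [-0.3, -0.2, 0.0]
width: 44.8
```

```bash
python3 go.py 451.2 -121.7 3 -75.35
python3 - <<'E'
from h import *
im,d=get_image("scene");cv2.imwrite("pics/s2.png",cv2.resize(im[120:270,260:420],None,fx=4,fy=4,interpolation=cv2.INTER_CUBIC))
im,d=get_image("top");cv2.imwrite("pics/t2.png",cv2.resize(im[220:370,200:360],None,fx=4,fy=4,interpolation=cv2.INTER_CUBIC))
E
```

```text
t 1.95 pos [ 450.8 -125.    62.1] rot [-1.7997e+02 -2.0000e-02 -7.5350e+01] F [-0.3 -0.2  0. ] w 44.8
slide [-3.1 -1.2 59.1] turn [-0. -0.  0.] q [ 0.2   0.67  0.02  2.15 -0.04  0.32 -1.06]
```

View pics/s2.png

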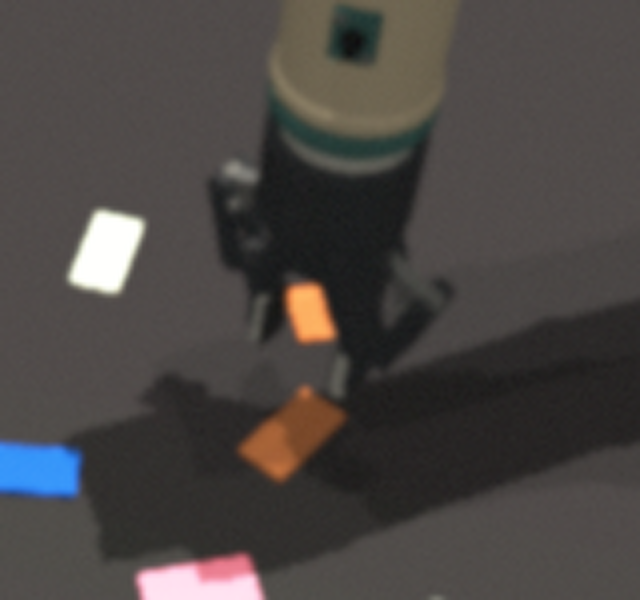

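View pics/t2.png

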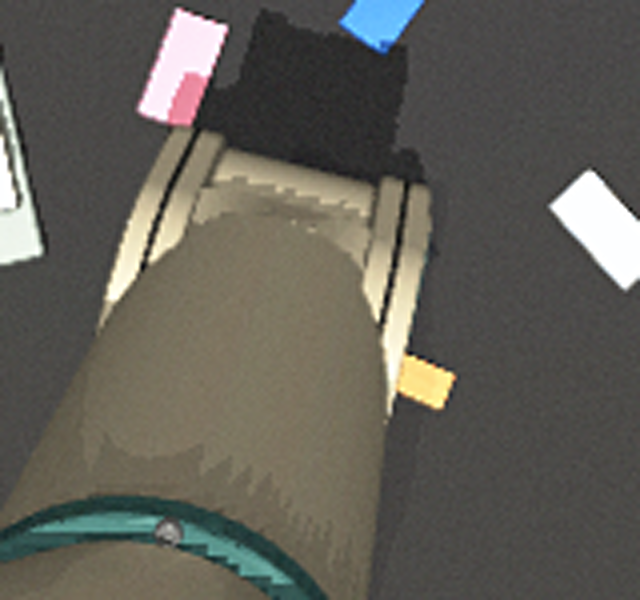

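In the scene crop both fingertips stand just above and behind the copper coupon (crop 290,435), which is consistent with a height of 62 mm. The top view is hidden by the wrist. I correct sideways and go down.

play_rows(
  targets=[
    {"slide":[-3,-1,15],"turn":[0,0,0],"hand":45},
    {"slide":[0,0,18],"turn":[0,0,0],"hand":45},
    {"slide":[0,0,12],"turn":[0,0,0],"hand":45},
    {"slide":[0,0,6],"turn":[0,0,0],"hand":45},
    {"slide":[0,0,0],"turn":[0,0,0],"hand":45},
  ],
)

```text
clock: 2.68
eef_pos: [451.9, -122.1, 15.4]
tool_rot: [3.133, 0.005, -1.314]
force: [0.6, -0.1, 0.5]
width: 45.0
```

```bash
python3 go.py 451.2 -121.7 3 -75.35
python3 - <<'E'
from h import *
im,d=get_image("scene");cv2.imwrite("pics/s3.png",cv2.resize(im[150:270,270:400],None,fx=5,fy=5,interpolation=cv2.INTER_CUBIC))
E
```

```text
t 2.675 pos [ 451.9 -122.1   15.4] rot [179.51   0.31 -75.27] F [ 0.6 -0.1  0.5] w 45.0
slide [-0.5  0.4 12.5] turn [0.5 0.3 0.1] q [ 0.29  0.77 -0.12  2.15  0.35  0.25 -1.46]
```

View pics/s3.png

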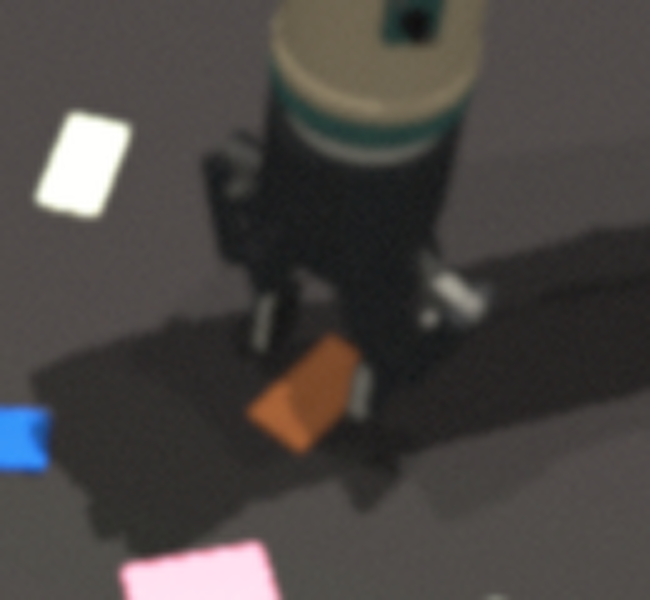

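The fingers straddle the coupon across its width, with the coupon at crop (305,390) between the tips. I go down the last 12 mm in small steps.

play_rows(
  targets=[
    {"slide":[0,0,5],"turn":[0,0,0],"hand":45},
    {"slide":[0,0,3],"turn":[0,0,0],"hand":45},
    {"slide":[0,0,2],"turn":[0,0,0],"hand":45},
    {"slide":[0,0,0],"turn":[0,0,0],"hand":45},
  ],
)

```text
clock: 3.22
eef_pos: [451.4, -121.7, 5.0]
tool_rot: [3.132, 0.005, -1.314]
force: [-0.1, -0.4, -0.2]
width: 45.0
```

```bash
python3 go.py 451.2 -121.7 3 -75.35
```

```text
t 3.225 pos [ 451.4 -121.7    5. ] rot [179.44   0.3  -75.3 ] F [-0.1 -0.4 -0.2] w 45.0
slide [-0.1  0.2  2. ] turn [0.6 0.3 0.1] q [ 0.31  0.79 -0.15  2.16  0.48  0.24 -1.58]
```

play_rows(
  targets=[
    {"slide":[0,0,2.5],"turn":[0,0,0],"hand":45},
    {"slide":[0,0,0],"turn":[0,0,0],"hand":36},
    {"slide":[0,0,0],"turn":[0,0,0],"hand":34},
  ],
)

```text
clock: 3.6
eef_pos: [451.3, -121.7, 2.4]
tool_rot: [3.132, 0.005, -1.314]
force: [-0.2, 0.3, -0.5]
width: 34.0
```

```bash
python3 go.py 451.2 -121.7 2 -75.35
python3 - <<'E'
from h import *
im,d=get_image("scene");cv2.imwrite("pics/s4.png",cv2.resize(im[160:260,280:390],None,fx=6,fy=6,interpolation=cv2.INTER_CUBIC))
E
```

```text
t 3.6 pos [ 451.3 -121.7    2.4] rot [179.43   0.31 -75.3 ] F [-0.2  0.3 -0.5] w 34.0
slide [-0.   0.1  0.4] turn [0.6 0.3 0.1] q [ 0.31  0.8  -0.16  2.16  0.52  0.24 -1.63]
```

View pics/s4.png

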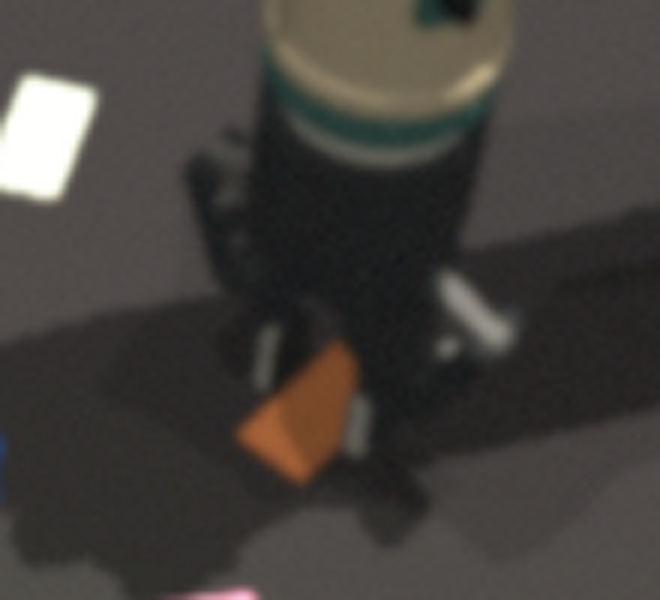

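The pads at crop (265,355) and (357,425) sit on either side of the coupon with no force. Closing.

play_rows(
  targets=[
    {"slide":[0,0,0],"turn":[0,0,0],"hand":24},
    {"slide":[0,0,0],"turn":[0,0,0],"hand":20},
    {"slide":[0,0,0],"turn":[0,0,0],"hand":20},
    {"slide":[0,0,0],"turn":[0,0,0],"hand":20},
  ],
)

```text
clock: 4.15
eef_pos: [451.3, -121.7, 2.7]
tool_rot: [3.132, 0.005, -1.314]
force: [-1.4, -0.6, 5.8]
width: 26.7
```

play_rows(
  targets=[
    {"slide":[0,0,0],"turn":[0,0,0],"hand":20},
  ],
)

```text
clock: 4.28
eef_pos: [451.3, -121.7, 2.7]
tool_rot: [3.132, 0.005, -1.314]
force: [-1.0, 0.2, 6.7]
width: 26.6
```

```bash
python3 go.py 451.2 -121.7 2 -75.35
python3 - <<'E'
from h import *
im,d=get_image("scene");cv2.imwrite("pics/s5.png",cv2.resize(im[160:260,280:390],None,fx=6,fy=6,interpolation=cv2.INTER_CUBIC))
E
```

```text
t 4.275 pos [ 451.3 -121.7    2.7] rot [179.44   0.29 -75.29] F [-1.   0.2  6.7] w 26.6
slide [0.  0.1 0.7] turn [0.6 0.3 0.1] q [ 0.32  0.8  -0.16  2.16  0.52  0.24 -1.63]
```

View pics/s5.png

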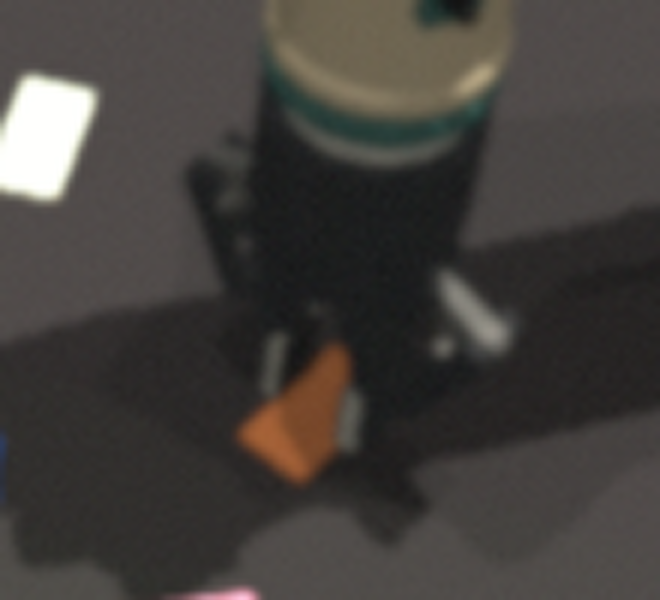

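The coupon is still flat between the pads, and the opening is steady at 26.6 mm. That is narrower than 30 mm, so I lift 20 mm and check the grip.

play_rows(
  targets=[
    {"slide":[0,0,-4],"turn":[0,0,0],"hand":20},
    {"slide":[0,0,-8],"turn":[0,0,0],"hand":20},
    {"slide":[0,0,-8],"turn":[0,0,0],"hand":20},
    {"slide":[0,0,0],"turn":[0,0,0],"hand":20},
  ],
)

```text
clock: 4.82
eef_pos: [452.0, -121.9, 23.0]
tool_rot: [3.133, 0.005, -1.315]
force: [0.6, 1.2, -0.9]
width: 26.4
```

```bash
python3 go.py 451.2 -121.7 2 -75.35
python3 - <<'E'
from h import *
im,d=get_image("scene");cv2.imwrite("pics/s6.png",cv2.resize(im[160:260,280:390],None,fx=6,fy=6,interpolation=cv2.INTER_CUBIC))
E
```

```text
t 4.825 pos [ 452.  -121.9   23. ] rot [179.5    0.28 -75.32] F [ 0.6  1.2 -0.9] w 26.4
slide [-0.3  0.5 21. ] turn [0.5 0.3 0. ] q [ 0.34  0.76 -0.2   2.15  0.51  0.29 -1.61]
```

View pics/s6.png

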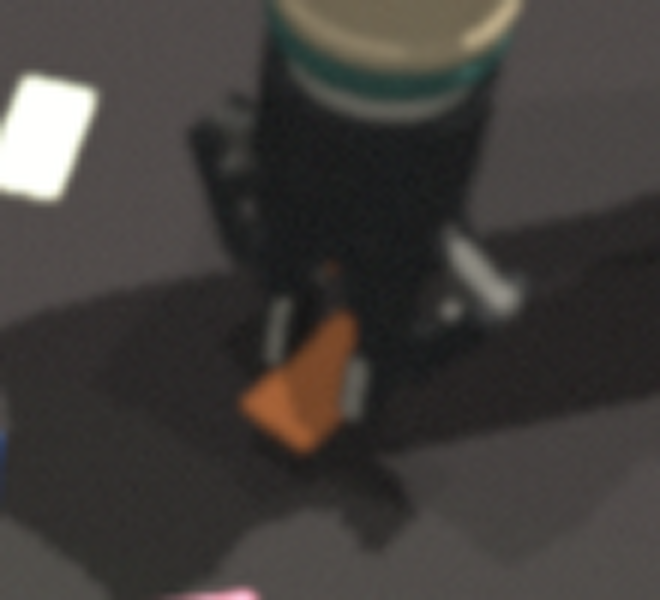

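The coupon came up with the fingers and hangs level. I lift further and turn 89°.

play_rows(
  targets=[
    {"slide":[0,0,-10],"turn":[0,0,-9.9],"hand":20},
    {"slide":[0,0,-10],"turn":[0,0,-9.9],"hand":20},
    {"slide":[0,0,-10],"turn":[0,0,-9.9],"hand":20},
    {"slide":[0,0,-10],"turn":[0,0,-9.9],"hand":20},
    {"slide":[0,0,-10],"turn":[0,0,-9.9],"hand":20},
  ],
)

```text
clock: 5.5
eef_pos: [451.7, -121.9, 72.3]
tool_rot: [3.139, 0.012, -0.445]
force: [0.2, -1.3, -0.1]
width: 26.4
```

play_rows(
  targets=[
    {"slide":[0,0,-10],"turn":[0,0,-9.9],"hand":20},
    {"slide":[0,0,-10],"turn":[0,0,-9.9],"hand":20},
    {"slide":[0,0,0],"turn":[0,0,-9.9],"hand":20},
    {"slide":[0,0,0],"turn":[0,0,-9.9],"hand":20},
    {"slide":[0,0,0],"turn":[0,0,0],"hand":20},
  ],
)

```text
clock: 6.12
eef_pos: [451.9, -122.0, 91.9]
tool_rot: [-3.135, 0.011, 0.239]
force: [0.1, -0.0, -1.0]
width: 26.4
```

```bash
python3 go.py 508.5 81.8 90 13.9
```

```text
t 6.125 pos [ 451.9 -122.    91.9] rot [-179.64    0.61   13.68] F [ 0.1 -0.  -1. ] w 26.4
slide [ 103.2 -184.6    1.9] turn [-0.4  0.6 -0.2] q [ 0.71  0.73 -0.76  2.11  0.85  0.66 -0.41]
```

play_rows(
  targets=[
    {"slide":[21,-37,0],"turn":[0,0,0],"hand":20},
    {"slide":[21,-37,0],"turn":[0,0,0],"hand":20},
    {"slide":[21,-37,0],"turn":[0,0,0],"hand":20},
    {"slide":[21,-37,0],"turn":[0,0,0],"hand":20},
    {"slide":[19,-36,0],"turn":[-0.4,0.6,-0.2],"hand":20},
  ],
)

```text
clock: 6.75
eef_pos: [508.8, 82.7, 91.9]
tool_rot: [3.14, -0.001, 0.241]
force: [0.9, -0.3, -0.7]
width: 26.3
```

play_rows(
  targets=[
    {"slide":[0,0,0],"turn":[0,0,0],"hand":20},
    {"slide":[0,0,0],"turn":[0,0,0],"hand":20},
  ],
)

```text
clock: 7.0
eef_pos: [507.8, 80.7, 91.8]
tool_rot: [3.139, 0.001, 0.243]
force: [0.1, -0.8, 0.1]
width: 26.6
```

```bash
python3 - <<'E'
from h import *
im,d=get_image("scene");cv2.imwrite("pics/s7.png",cv2.resize(im[200:400,270:470],None,fx=3,fy=3,interpolation=cv2.INTER_CUBIC));cv2.imwrite("pics/s7f.png",im)
im,d=get_image("top");cv2.imwrite("pics/t7.png",cv2.resize(im[180:330,100:300],None,fx=4,fy=4,interpolation=cv2.INTER_CUBIC))
E
python3 go.py 508.5 81.8 34 13.9
```

```text
t 7.1 pos [507.9  79.8  91.8] rot [1.7984e+02 6.0000e-02 1.3850e+01] F [ 0.3 -0.8 -1.5] w 26.4
slide [ 1.1 -2.  57.8] turn [ 0.2  0.1 -0.1] q [ 0.27  0.76 -0.74  2.    0.81  0.7  -0.76]
```

View pics/s7.png

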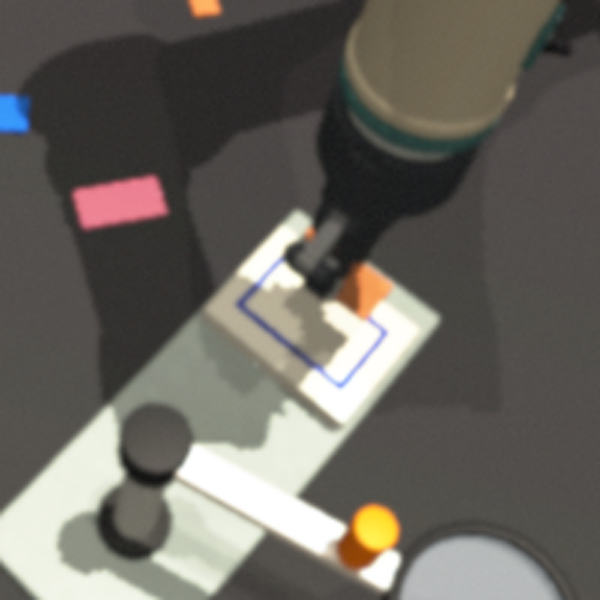

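View pics/t7.png

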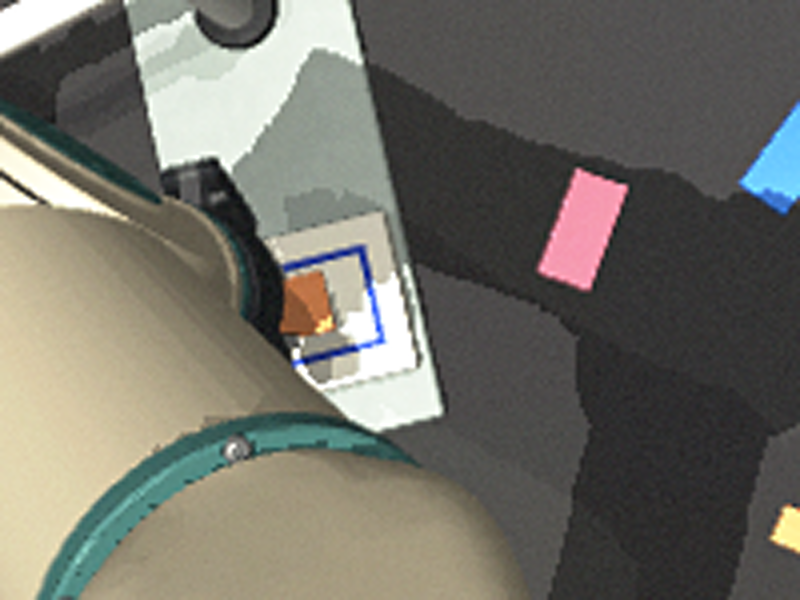

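The coupon hangs over the outline and squarely to it: in the top crop the copper end at (305,300) lies inside the blue line, and in the scene crop it is at (365,290). Going down.

play_rows(
  targets=[
    {"slide":[1,-2,15],"turn":[0.2,0.1,-0.1],"hand":20},
    {"slide":[0,0,15],"turn":[0,0,0],"hand":20},
    {"slide":[0,0,12],"turn":[0,0,0],"hand":20},
    {"slide":[0,0,8],"turn":[0,0,0],"hand":20},
    {"slide":[0,0,0],"turn":[0,0,0],"hand":20},
  ],
)

```text
clock: 7.72
eef_pos: [508.4, 83.6, 41.4]
tool_rot: [-3.14, -0.001, 0.247]
force: [-0.3, -0.2, -0.2]
width: 26.2
```

play_rows(
  targets=[
    {"slide":[0,0,2],"turn":[0,0,0],"hand":20},
    {"slide":[0,0,0],"turn":[0,0,0],"hand":20},
  ],
)

```text
clock: 7.98
eef_pos: [509.1, 83.7, 40.3]
tool_rot: [-3.14, -0.003, 0.246]
force: [-0.4, 0.1, -0.1]
width: 26.6
```

```bash
python3 - <<'E'
from h import *
im,d=get_image("scene");cv2.imwrite("pics/s8f.png",im);cv2.imwrite("pics/s8.png",cv2.resize(im[250:350,320:430],None,fx=6,fy=6,interpolation=cv2.INTER_CUBIC))
im,d=get_image("top");cv2.imwrite("pics/t8f.png",im);cv2.imwrite("pics/t8.png",cv2.resize(im[210:310,130:240],None,fx=6,fy=6,interpolation=cv2.INTER_CUBIC))
E
python3 go.py 508.5 81.8 33 13.9
```

```text
t 8.075 pos [509.1  83.6  40.4] rot [-1.799e+02 -1.500e-01  1.410e+01] F [ 0.9 -0.  -0.8] w 26.3
slide [-1.   1.7  7.4] turn [-0.1 -0.1  0.2] q [ 0.21  0.84 -0.66  2.02  0.92  0.6  -0.84]
```

View pics/s8.png

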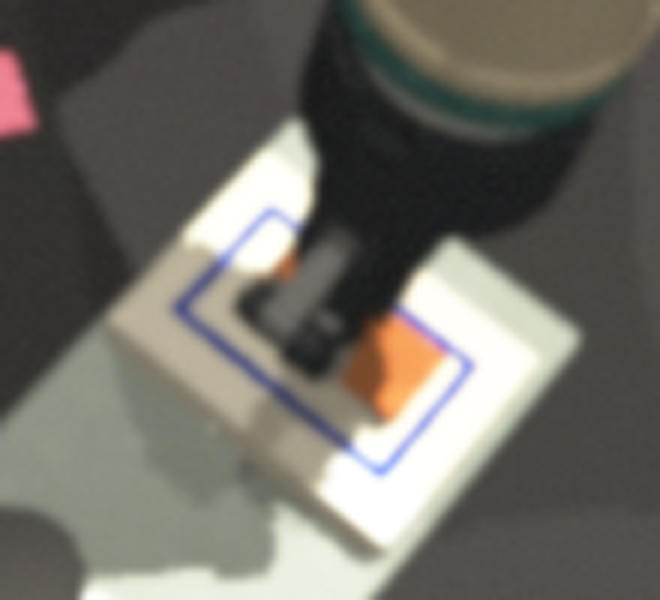

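View pics/t8.png

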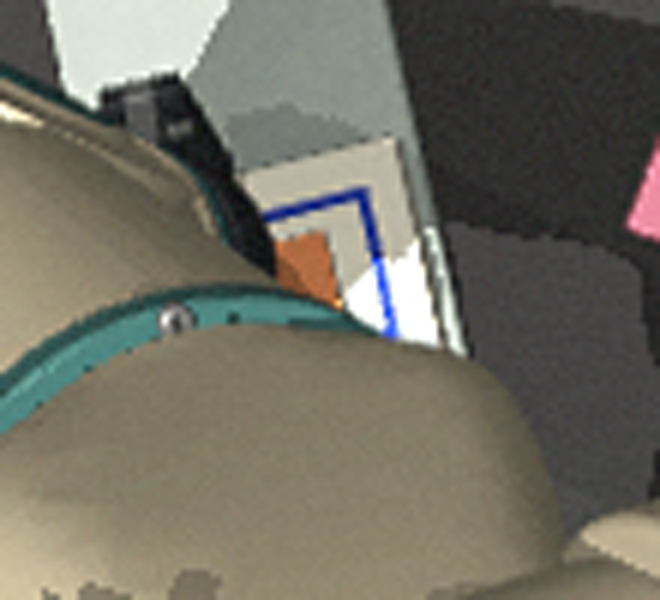

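Run:
```python
from h import *
a=np.radians(13.9);x=np.array([np.cos(a),np.sin(a)]);y=np.array([-x[1],x[0]]);O=np.array([508.5,81.8])
f=lambda p,o:(np.asarray(p,float)+.5)/6-.5+o
S=plane("scene",f([[447,350],[387,420]],[320,250]),42.7)[:,:2]
S0=plane("scene",f([[472,367],[382,472],[180,308],[273,211]],[320,250]),30)[:,:2]
T=plane("top",f([[326,232],[342,305]],[130,210]),42.7)[:,:2]
T0=plane("top",f([[364,190]],[130,210]),30)[:,:2]
for n,P in(("S coupon +y end",S),("S outline",S0),("T coupon -y end",T),("T outline",T0)): print(n,np.c_[(P-O)@x,(P-O)@y].round(1).tolist())
```

```text
S coupon +y end [[-15.8, 30.8], [16.3, 30.5]]
S outline [[-23.4, 38.9], [25.0, 38.3], [24.6, -41.2], [-24.1, -40.5]]
T coupon -y end [[12.4, -26.1], [-13.5, -26.0]]
T outline [[24.9, -39.9]]
```

Both views put the coupon about 2 mm towards +y and within 1 mm in x of the outline's centre. I correct that while lowering.

play_rows(
  targets=[
    {"slide":[-0.5,2,2],"turn":[0,0,0],"hand":20},
    {"slide":[0,0,2],"turn":[0,0,0],"hand":20},
    {"slide":[0,0,1],"turn":[0,0,0],"hand":20},
    {"slide":[0,0,0],"turn":[0,0,0],"hand":20},
  ],
)

```text
clock: 8.57
eef_pos: [508.9, 81.6, 35.0]
tool_rot: [-3.14, -0.002, 0.246]
force: [-0.6, -0.3, 0.1]
width: 26.1
```

```bash
python3 go.py 508.5 81.8 32.7 13.9
```

```text
t 8.575 pos [508.9  81.6  35. ] rot [-1.7989e+02 -1.1000e-01  1.4110e+01] F [-0.6 -0.3  0.1] w 26.1
slide [-0.3 -0.3  2.3] turn [-0.1 -0.1  0.2] q [ 0.21  0.84 -0.65  2.02  0.93  0.59 -0.85]
```

play_rows(
  targets=[
    {"slide":[0,0,1],"turn":[0,0,0],"hand":20},
    {"slide":[0,0,0.7],"turn":[0,0,0],"hand":20},
    {"slide":[0,0,0],"turn":[0,0,0],"hand":20},
  ],
)

```text
clock: 8.95
eef_pos: [508.8, 81.6, 33.3]
tool_rot: [-3.14, -0.002, 0.246]
force: [-0.0, 0.5, -0.2]
width: 26.3
```

play_rows(
  targets=[
    {"slide":[0,0,0.6],"turn":[0,0,0],"hand":20},
    {"slide":[0,0,0],"turn":[0,0,0],"hand":20},
  ],
)

```text
clock: 9.2
eef_pos: [508.9, 81.6, 32.9]
tool_rot: [-3.14, -0.002, 0.246]
force: [-0.8, 0.2, 1.6]
width: 26.3
```

The upward force is starting to show, so the coupon has touched. A hair more, then I open slowly.

play_rows(
  targets=[
    {"slide":[0,0,0.3],"turn":[0,0,0],"hand":20},
    {"slide":[0,0,0],"turn":[0,0,0],"hand":28},
    {"slide":[0,0,0],"turn":[0,0,0],"hand":31},
    {"slide":[0,0,0],"turn":[0,0,0],"hand":35},
    {"slide":[0,0,0],"turn":[0,0,0],"hand":42},
  ],
)

```text
clock: 9.82
eef_pos: [508.9, 81.6, 32.4]
tool_rot: [-3.14, -0.002, 0.246]
force: [-0.0, 0.8, 0.1]
width: 41.6
```

play_rows(
  targets=[
    {"slide":[0,0,0],"turn":[0,0,0],"hand":50},
    {"slide":[0,0,-10],"turn":[0,0,0],"hand":50},
    {"slide":[0,0,-25],"turn":[0,0,0],"hand":50},
    {"slide":[0,0,-45],"turn":[0,0,0],"hand":50},
    {"slide":[0,0,-50],"turn":[0,0,0],"hand":45},
  ],
)

```text
clock: 10.45
eef_pos: [508.2, 81.3, 164.1]
tool_rot: [-3.139, -0.001, 0.247]
force: [0.6, -0.3, 0.4]
width: 45.4
```

```bash
python3 - <<'E'
from h import *
im,d=get_image("scene");cv2.imwrite("pics/s9f.png",im);cv2.imwrite("pics/s9.png",cv2.resize(im[250:350,320:430],None,fx=6,fy=6,interpolation=cv2.INTER_CUBIC))
E
python3 go.py 621 213 250 13.9
```

```text
t 10.5 pos [511.3  83.2 169.9] rot [-179.89   -0.61   14.17] F [1.8 1.7 4. ] w 44.9
slide [139.  -99.2 -78.4] turn [-0.1 -0.6  0.3] q [ 0.34  0.66 -0.86  1.94  0.67  0.84 -0.63]
```

View pics/s9.png

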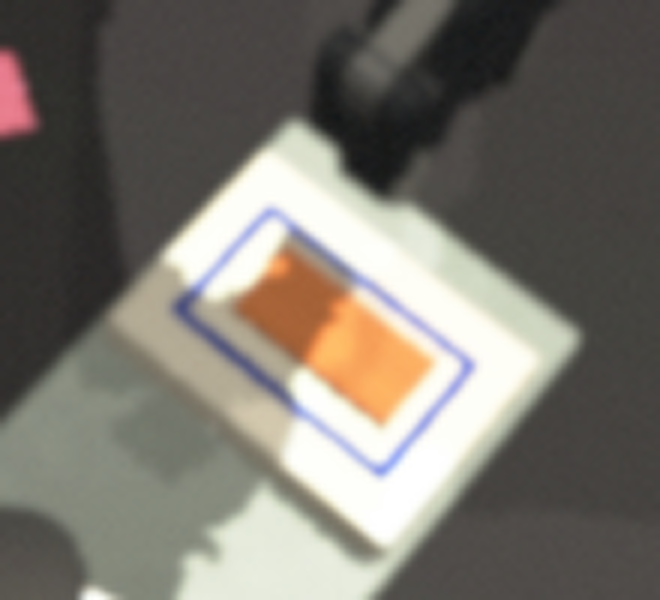

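The coupon lies flat and square inside the outline (crop 335,330). Next comes the magnifier: rise, go over the knob at (625,215) and turn the jaws to its tangent.

play_rows(
  targets=[
    {"slide":[0,0,-40],"turn":[0,0,0],"hand":45},
    {"slide":[0,0,-42],"turn":[0,0,0],"hand":45},
    {"slide":[36,-26,0],"turn":[0,0,0],"hand":45},
    {"slide":[36,-26,0],"turn":[0,0,0],"hand":45},
    {"slide":[36,-26,0],"turn":[0,0,0],"hand":45},
  ],
)

```text
clock: 11.12
eef_pos: [595.1, 183.8, 245.7]
tool_rot: [-3.14, -0.003, 0.246]
force: [0.5, -0.1, 0.9]
width: 44.8
```

play_rows(
  targets=[
    {"slide":[34,-23,0],"turn":[0,0,0],"hand":45},
    {"slide":[0,0,0],"turn":[0,0,-7],"hand":45},
    {"slide":[0,0,0],"turn":[0,0,-6.7],"hand":45},
    {"slide":[0,0,0],"turn":[0,0,0],"hand":45},
  ],
)

```text
clock: 11.62
eef_pos: [621.4, 213.7, 245.2]
tool_rot: [-3.14, -0.002, 0.485]
force: [0.4, -0.1, -0.3]
width: 44.9
```

```bash
python3 - <<'E'
from m1 import *
im,d=get_image("scene");cv2.imwrite("pics/s10.png",im)
t,d=get_image("top");cv2.imwrite("pics/t10.png",t)
E
python3 go.py 625.2 215.4 167 27.7
```

```text
t 11.725 pos [621.5 213.5 245.3] rot [-1.7991e+02 -1.4000e-01  2.7680e+01] F [ 0.4 -0.3  0.4] w 45.0
slide [ 3.9  0.1 78.3] turn [-0.1 -0.1 -0. ] q [ 0.12  0.78 -0.93  1.46  0.64  1.22 -0.41]
```

View pics/s10.png

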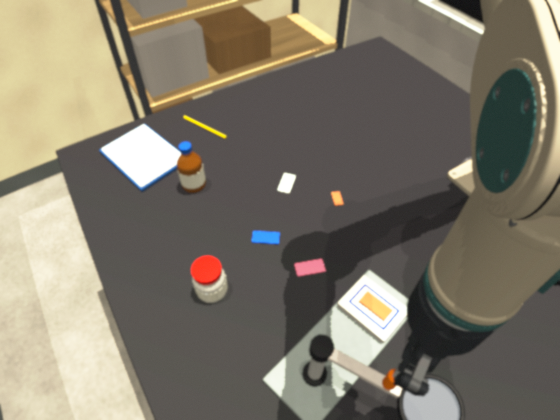

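View pics/t10.png

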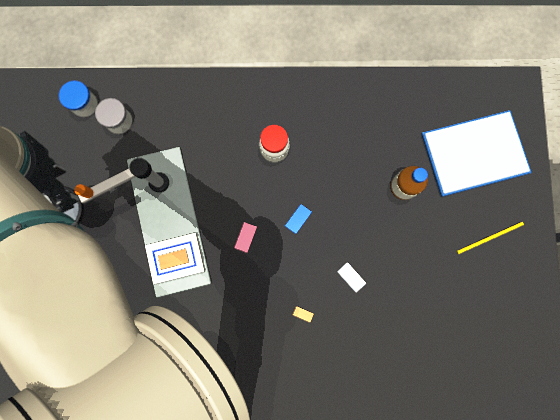

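Both views show the coupon in the outline (top 174,259; scene 375,306). The gripper stands over the knob (top 83,190). I measure the coupon, then go down around the knob.

```bash
cat > cm.py <<'E'
from m1 import *
def cm(t,s):
    qa,_=quad(t,(5,60,120),(32,255,255),(155,240,196,278));qb,_=quad(s,(5,90,90),(28,255,255),(350,284,402,330))
    rep("copper",qa,qb,35)
if __name__=="__main__": cm(cv2.imread("pics/t10.png"),cv2.imread("pics/s10.png"))
E
python3 cm.py
```

```text
copper corners
 [[499.4  50.6  30.1   2.6]
 [484.7 107.9  30.4   5.9]
 [514.3 114.7  35.6   4.6]
 [528.6  58.8  32.    1.1]] mean [506.7  83.   32.    3.6]
   top plane [505.4  83.7  35. ] [(60.5, 105.0), (31.1, 14.3), (60.1, -75.2), (30.8, -165.0)]
   scene plane [509.5  82.6  35. ] [(57.3, 103.6), (27.2, 13.1), (55.7, -74.8), (28.8, -163.7)]
```

play_rows(
  targets=[
    {"slide":[3.8,0,20],"turn":[0,0,0],"hand":45},
    {"slide":[0,0,20],"turn":[0,0,0],"hand":45},
    {"slide":[0,0,0],"turn":[0,0,0],"hand":45},
  ],
)

```text
clock: 12.1
eef_pos: [623.7, 214.3, 201.9]
tool_rot: [-3.14, 0.003, 0.485]
force: [0.1, -0.1, 0.4]
width: 45.4
```

```bash
python3 - <<'E'
from m1 import *
im,d=get_image("scene");cv2.imwrite("pics/s11.png",cv2.resize(im[330:420,340:480],None,fx=5,fy=5,interpolation=cv2.INTER_CUBIC))
E
python3 go.py 625.2 215.4 167 27.7
```

```text
t 12.15 pos [624.4 215.1 203.4] rot [-1.799e+02  2.000e-02  2.781e+01] F [ 0.4 -0.2 -0.6] w 45.0
slide [ 0.9  0.2 36.4] turn [-0.1  0.   0.1] q [ 0.1   0.82 -0.9   1.5   0.68  1.15 -0.44]
```

View pics/s11.png

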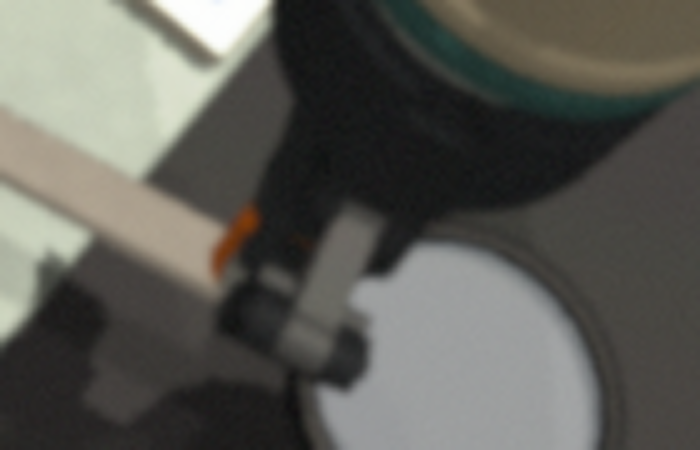

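The coupon measures (507, 83), within 2 mm of the outline's centre. The fingers straddle the knob (crop 240,240), so I go down gently.

play_rows(
  targets=[
    {"slide":[0.8,0,10],"turn":[0,0,0],"hand":45},
    {"slide":[0,0,8],"turn":[0,0,0],"hand":45},
    {"slide":[0,0,0],"turn":[0,0,0],"hand":45},
  ],
)

```text
clock: 12.52
eef_pos: [625.5, 215.6, 186.2]
tool_rot: [-3.14, -0.001, 0.485]
force: [-0.1, -0.4, 0.4]
width: 45.2
```

play_rows(
  targets=[
    {"slide":[0,0,9],"turn":[0,0,0],"hand":45},
    {"slide":[0,0,9],"turn":[0,0,0],"hand":45},
    {"slide":[0,0,0],"turn":[0,0,0],"hand":36},
    {"slide":[0,0,0],"turn":[0,0,0],"hand":30},
  ],
)

```text
clock: 13.02
eef_pos: [625.9, 216.1, 169.0]
tool_rot: [-3.14, -0.003, 0.485]
force: [0.6, 0.6, -0.4]
width: 30.3
```

```bash
python3 - <<'E'
from m1 import *
im,d=get_image("scene");cv2.imwrite("pics/s12.png",cv2.resize(im[330:420,340:480],None,fx=5,fy=5,interpolation=cv2.INTER_CUBIC))
E
python3 go.py 625.2 215.4 167 27.7
```

```text
t 13.075 pos [626.  216.1 169.2] rot [-1.7992e+02 -1.6000e-01  2.7810e+01] F [ 0.5  0.5 -0.6] w 30.4
slide [-1.1  0.3  2.2] turn [-0.1 -0.2  0.1] q [ 0.09  0.86 -0.88  1.53  0.71  1.1  -0.46]
```

View pics/s12.png

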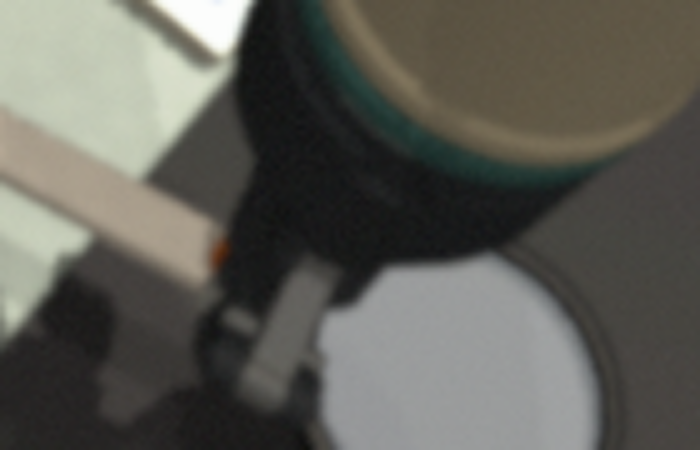

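The knob sits between the fingers with no contact force. I narrow to a loose straddle of 24 mm and swing along the arc at 5° per row.

play_rows(
  targets=[
    {"slide":[-1,0,0],"turn":[0,0,0],"hand":24},
    {"slide":[0,0,0],"turn":[0,0,0],"hand":24},
    {"slide":[-9.15,0.4,0],"turn":[0,0,-5],"hand":24},
    {"slide":[-9.15,0.4,0],"turn":[0,0,-5],"hand":24},
    {"slide":[0,0,0],"turn":[0,0,0],"hand":24},
  ],
)

```text
clock: 13.7
eef_pos: [609.5, 205.3, 169.1]
tool_rot: [-3.141, -0.003, 0.659]
force: [0.2, 0.1, -0.2]
width: 24.0
```

```bash
cat > arc.py <<'E'
from h import *
a=np.radians(13.9);x=np.array([np.cos(a),np.sin(a)]);y=np.array([-x[1],x[0]]);H=np.array([673.5,122.7])
s=read_state();d=np.array(s["eef_pos"])[:2]-H
th=np.arctan2(d@y,-d@x);print("t",s["clock"],"r",np.hypot(*d).round(1),"tcp ang deg",np.degrees(th).round(2),"yaw-implied",round(103.9-np.degrees(s["tool_rot"][2]),2),"z",s["eef_pos"][2],"F",np.round(s["force"],1),"w",s["width"],"q",np.round(s["qpos"],2))
E
python3 arc.py
```

```text
t 13.7 r 104.5 tcp ang deg 66.14 yaw-implied 66.16 z 169.117771282283 F [ 0.2  0.1 -0.2] w 24.021771246862432 q [ 0.13  0.85 -0.92  1.59  0.74  1.09 -0.33]
```

play_rows(
  targets=[
    {"slide":[-9.15,0.4,0],"turn":[0,0,-5],"hand":24},
    {"slide":[-9.15,0.4,0],"turn":[0,0,-5],"hand":24},
    {"slide":[-9.15,0.4,0],"turn":[0,0,-5],"hand":24},
    {"slide":[-9.15,0.4,0],"turn":[0,0,-5],"hand":24},
    {"slide":[-9.15,0.4,0],"turn":[0,0,-5],"hand":24},
  ],
)

```text
clock: 14.32
eef_pos: [581.6, 171.6, 169.3]
tool_rot: [3.14, -0.006, 1.097]
force: [3.2, 1.8, -1.2]
width: 24.1
```

```bash
python3 arc.py
python3 - <<'E'
from m1 import *
im,d=get_image("scene");cv2.imwrite("pics/s13.png",im)
E
```

```text
t 14.325 r 104.1 tcp ang deg 41.94 yaw-implied 41.03 z 169.29946578197507 F [ 3.2  1.8 -1.2] w 24.05919806614183 q [ 0.25  0.85 -1.04  1.69  0.82  1.09  0.05]
```

View pics/s13.png

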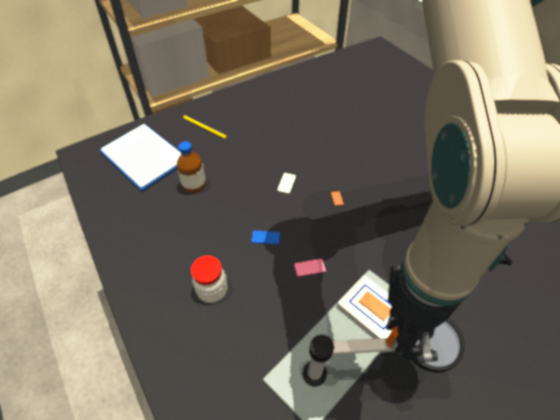

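The magnifier follows the fingers: its arm now runs from (320,348) to the lens at (435,342). Continuing.

play_rows(
  targets=[
    {"slide":[-9.15,0.4,0],"turn":[0,0,-5],"hand":24},
    {"slide":[-9.15,0.4,0],"turn":[0,0,-5],"hand":24},
    {"slide":[-9.15,0.4,0],"turn":[0,0,-5],"hand":24},
    {"slide":[-9.15,0.4,0],"turn":[0,0,-5],"hand":24},
    {"slide":[0,0,0],"turn":[0,0,0],"hand":24},
  ],
)

```text
clock: 15.0
eef_pos: [569.9, 135.5, 168.6]
tool_rot: [3.141, -0.002, 1.441]
force: [-0.1, -0.3, -0.6]
width: 23.9
```

```bash
python3 arc.py
```

```text
t 15.0 r 104.4 tcp ang deg 20.94 yaw-implied 21.31 z 168.64099030941938 F [-0.1 -0.3 -0.6] w 23.93216261743498 q [ 0.35  0.87 -1.13  1.75  0.87  1.12  0.37]
```

play_rows(
  targets=[
    {"slide":[-9.15,0.4,0],"turn":[0,0,-5],"hand":24},
    {"slide":[-9.15,0.4,0],"turn":[0,0,-5],"hand":24},
    {"slide":[-9.15,0.4,0],"turn":[0,0,-5],"hand":24},
    {"slide":[-9.15,0.4,0],"turn":[0,0,-5],"hand":24},
    {"slide":[0,0,0],"turn":[0,0,0],"hand":24},
  ],
)

```text
clock: 15.62
eef_pos: [571.6, 99.2, 168.5]
tool_rot: [3.14, -0.002, 1.79]
force: [0.4, -0.3, -1.1]
width: 24.2
```

```bash
python3 arc.py
```

```text
t 15.625 r 104.6 tcp ang deg 0.91 yaw-implied 1.32 z 168.50787285663273 F [ 0.4 -0.3 -1.1] w 24.234272320965676 q [ 0.43  0.89 -1.18  1.76  0.91  1.14  0.75]
```

Now I pinch to centre the knob on the tool, then open again.

play_rows(
  targets=[
    {"slide":[-0.8,0,0],"turn":[0,0,0],"hand":21},
    {"slide":[0,0,0],"turn":[0,0,0],"hand":18},
    {"slide":[0,0,0],"turn":[0,0,0],"hand":18},
    {"slide":[0,0,0],"turn":[0,0,0],"hand":18},
  ],
)

```text
clock: 16.12
eef_pos: [571.5, 99.2, 168.8]
tool_rot: [3.14, -0.003, 1.795]
force: [-1.9, 3.3, 0.8]
width: 18.6
```

```bash
python3 arc.py
```

```text
t 16.125 r 104.7 tcp ang deg 0.92 yaw-implied 1.07 z 168.76710120179612 F [-1.9  3.3  0.8] w 18.617491796950162 q [ 0.43  0.89 -1.18  1.76  0.91  1.14  0.75]
```

play_rows(
  targets=[
    {"slide":[0,0,0],"turn":[0,0,0],"hand":24},
    {"slide":[0,0,0],"turn":[0,0,0],"hand":32},
    {"slide":[0,0,0],"turn":[0,0,0],"hand":40},
    {"slide":[0,0,0],"turn":[0,0,0],"hand":45},
  ],
)

```text
clock: 16.62
eef_pos: [571.9, 98.2, 168.6]
tool_rot: [3.14, -0.002, 1.794]
force: [0.2, 0.7, 0.2]
width: 44.6
```

play_rows(
  targets=[
    {"slide":[0,0,-10],"turn":[0,0,0],"hand":45},
    {"slide":[0,0,-20],"turn":[0,0,0],"hand":45},
    {"slide":[0,0,-35],"turn":[0,0,0],"hand":45},
    {"slide":[0,0,-35],"turn":[0,0,0],"hand":45},
  ],
)

```text
clock: 17.12
eef_pos: [571.7, 98.9, 271.2]
tool_rot: [3.138, -0.002, 1.795]
force: [0.5, -0.4, 0.3]
width: 45.1
```

```bash
python3 arc.py;python3 - <<'E'
from m1 import *
im,d=get_image("scene");cv2.imwrite("pics/s14.png",im)
im,d=get_image("top");cv2.imwrite("pics/t14.png",im)
E
```

```text
t 17.125 r 104.6 tcp ang deg 0.75 yaw-implied 1.06 z 271.22478152376675 F [ 0.5 -0.4  0.3] w 45.055300364316395 q [ 0.45  0.75 -1.21  1.65  0.73  1.26  0.9 ]
```

View pics/s14.png

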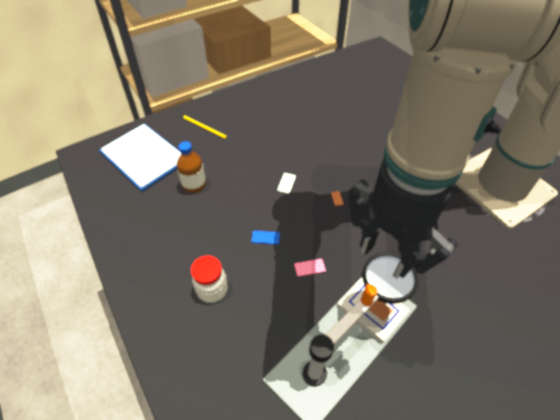

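View pics/t14.png

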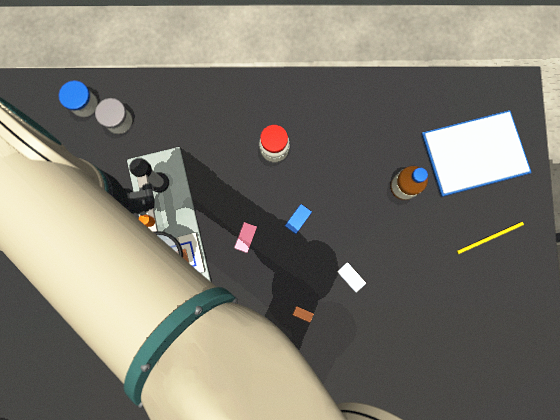

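The magnifier now stands over the stage, but the arm hides it in the top view. I back the arm off for a clear check.

play_rows(
  targets=[
    {"slide":[0,0,-40],"turn":[0,0,0],"hand":45},
    {"slide":[-45,0,-10],"turn":[0,0,0],"hand":45},
    {"slide":[-50,0,0],"turn":[0,0,0],"hand":45},
    {"slide":[-50,0,0],"turn":[0,0,0],"hand":45},
    {"slide":[-50,0,0],"turn":[0,0,0],"hand":45},
  ],
)

```text
clock: 17.85
eef_pos: [614.9, -93.4, 319.1]
tool_rot: [3.139, -0.002, 1.795]
force: [0.9, 0.5, 0.3]
width: 45.1
```

play_rows(
  targets=[
    {"slide":[-50,0,0],"turn":[0,0,0],"hand":45},
    {"slide":[-50,0,0],"turn":[0,0,0],"hand":45},
    {"slide":[-50,0,0],"turn":[0,0,0],"hand":45},
    {"slide":[-50,0,0],"turn":[0,0,0],"hand":45},
    {"slide":[0,0,0],"turn":[0,0,0],"hand":45},
  ],
)

```text
clock: 18.48
eef_pos: [658.6, -292.6, 317.0]
tool_rot: [3.14, -0.001, 1.786]
force: [-0.5, 0.5, -0.0]
width: 45.0
```

```bash
python3 arc.py;python3 - <<'E'
from m1 import *
im,d=get_image("scene");cv2.imwrite("pics/s15.png",im);a=cv2.resize(im[240:400,290:450],None,fx=3.7,fy=3.7,interpolation=cv2.INTER_CUBIC);cv2.imwrite("pics/s15c.png",a)
im,d=get_image("top");cv2.imwrite("pics/t15.png",im);cv2.imwrite("pics/t15c.png",cv2.resize(im[140:300,110:230],None,fx=3.7,fy=3.7,interpolation=cv2.INTER_CUBIC))
E
```

```text
t 18.475 r 415.5 tcp ang deg -74.05 yaw-implied 1.6 z 317.0054653704344 F [-0.5  0.5 -0. ] w 44.991972617628164 q [ 0.85  0.89 -1.15  1.15  0.79  1.54  1.65]
```

View pics/s15c.png

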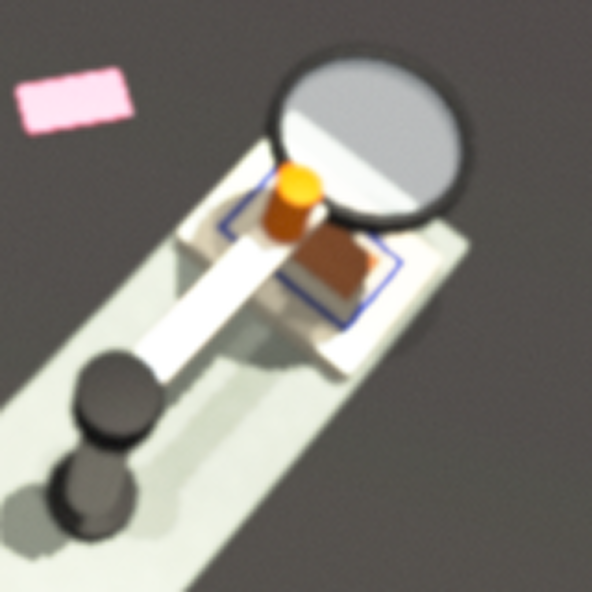

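View pics/t15c.png

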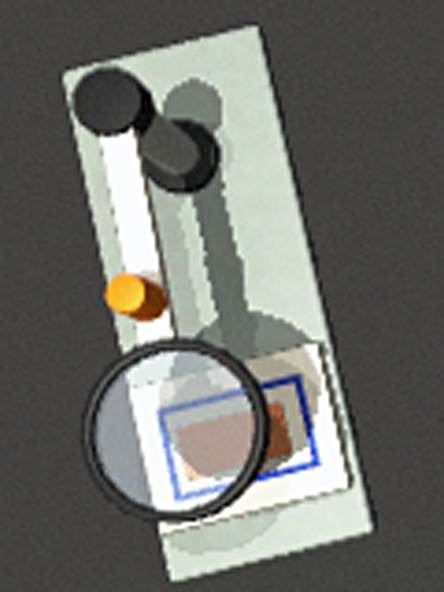

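View pics/s15.png

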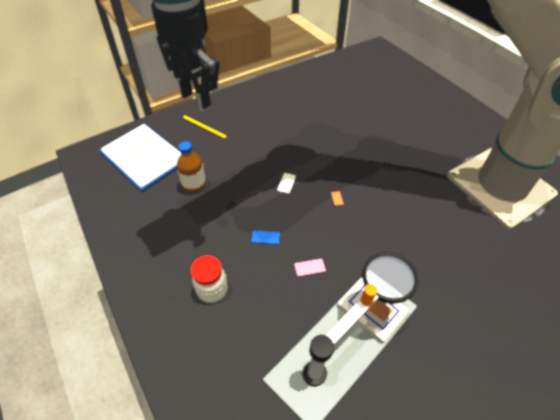

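Run:
```python
from m1 import *
T=cv2.imread("pics/t15.png");S=cv2.imread("pics/s15.png")
f=lambda p,o:(np.asarray(p,float)+.5)/3.7-.5+o
s=f([[369,136],[300,185]],[290,240]);t=f([[176,428],[127,294]],[110,140])
P=tri(t,s);print(P.round(1))
a=np.radians(13.9);x=np.array([np.cos(a),np.sin(a)]);y=np.array([-x[1],x[0]]);O=np.array([508.5,81.8])
print("stand xy",np.c_[(P[:,:2]-O)@x,(P[:,:2]-O)@y].round(1))
for n,p in(("top",t),("scene",s)):
    q=plane(n,p[:1],151)[:,:2];print(n,"lens",((q-O)@x).round(1),((q-O)@y).round(1))
# coupon: through-lens corners in top and visible corners
q=plane("top",f([[173,425],[281,404],[293,455],[188,481]],[110,140]),35)[:,:2]
print("coupon top",np.c_[(q-O)@x,(q-O)@y].round(1).tolist(),((q.mean(0)-O)@x).round(1),((q.mean(0)-O)@y).round(1))
q=plane("scene",f([[380,262],[350,300]],[290,240]),35)[:,:2]
print("coupon scene +y end",np.c_[(q-O)@x,(q-O)@y].round(1).tolist())
# bystanders shift between first and last
for n,A,B in(("top",cv2.imread("pics/top0.png"),T),):
  for lo,hi,roi,z in(((100,100,80),(125,255,255),(280,200,316,238),5),((0,150,100),(8,255,255),(255,120,295,160),85),((100,100,80),(125,255,255),(410,165,430,185),130)):
    print([np.round(plane(n,[cen(max(blobs(I,lo,hi,20,roi)[1],key=cv2.contourArea))],z)[0],1).tolist() for I in(A,B)])
print(read_state()["qd"])
```

```text
[[508.5  84.9 150.3   2.3]
 [570.8  99.2 191.6   2.6]]
stand xy [[ 0.7  3. ]
 [64.7  1.9]]
top lens [0.1] [3.9]
scene lens [1.8] [2.2]
coupon top [[14.7, 33.9], [11.2, -27.8], [-18.5, -28.0], [-18.1, 32.4]] -2.7 2.6
coupon scene +y end [[-13.4, 30.7], [14.1, 31.4]]
[[592.3, -179.4, 5.0], [592.4, -179.3, 5.0]]
[[749.5, -128.5, 85.0], [749.8, -128.5, 85.0]]
[[662.1, -412.9, 130.0], [662.1, -412.9, 130.0]]
[-0.02337519 -0.0165431  -0.02243724  0.02966534 -0.00274422 -0.00259328
 -0.00042996]
```

play_rows(
  targets=[
    {"slide":[0,0,0],"turn":[0,0,0],"hand":45},
    {"slide":[0,0,0],"turn":[0,0,0],"hand":45},
    {"slide":[0,0,0],"turn":[0,0,0],"hand":45},
  ],
)

```text
clock: 18.95
eef_pos: [659.2, -286.2, 318.2]
tool_rot: [3.139, -0.002, 1.796]
force: [-0.2, 0.3, -0.0]
width: 44.8
```

```bash
python3 -c "
from cell import *
print(read_state()['clock'],finish_job())"
```

```text
the job is handed in; nothing more can be done
18.95 None
```

I laid the larger copper coupon flat inside the blue outline, then swung the magnifier over it by its knob. I let go, backed the arm away and handed the job in at about 19 s; no verdict was reported.

**Last checks**
- **Coupon:** its centre is within about 3 mm of the outline's centre in both directions, and it is square to the outline within about 1°.
- **Lens:** its centre is about 3 mm from the coupon's centre.
- **Bystanders:** the blue coupon, jar and bottle moved less than 0.5 mm. I checked the white coupon only by eye, and it looked unmoved.

**What disagreed**
- The two cameras differ by 2–4 mm on most points, which is about the calibration error.
- The gripper read 26.5 mm on the 30 mm coupon and 18.6 mm on the 20 mm knob. Both held firmly, so I put this down to give in the fingers.

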